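Rehang the bearing carrier on the empty hook stand

TASK

The small hanging carrier with a bearing in its tray has to go from its hook stand to the empty hook stand: lift it off by its grip tab, carry it across level without ever setting it down, thread it over the upturned lip of the empty bar, and let it hang freely, level, with its crossbar dropped into the bar's groove. How far the empty bar stands out of its clamp was changed and is not known exactly, so feel along it for the groove; treat the bars gently (never more than 25 N), keep the bearing in the tray and leave the other things on the worktop alone.

Things in the scene. Friction and masses are not known exactly. Their poses are not given: they have to be found in the camera images.
- carrier: Hanging aluminium carrier, 0.24 to 0.42 kg, hung on stand_a. Origin: centre of the underside of its open tray, 80 x 76 x 26 mm, 3 mm walls; x along the bar it hangs on, y along its crossbar, z up. Two straps (14 mm along x, at y = +-40 mm) rise to the crossbar; the loop so made is open along x: 76 mm wide, 75 mm clear from the tray's rim up to the crossbar's underside.
- crossbar (a point): Middle of the axis of the carrier's round steel crossbar, 8 mm diameter, 105 mm above the tray's underside; axes as the carrier's. It lies in the groove of stand_a's bar at the start.
- grip_tab (a point): Centre of the carrier's grip tab, an upright plate 10 mm thick (along the carrier's x), 36 mm wide, 30 mm tall, on a 6 mm neck; 48 mm above the crossbar's axis. Pinch it from above across its thickness.
- bearing: Ball bearing, 52 mm diameter, 15 mm tall, about 0.1 kg, lying loose in the carrier's tray; origin: centre of its underside, 3 mm above the carrier's origin.
- stand_a: Fixed grey hook stand bearing the carrier at the start. Origin: at worktop level under the post's middle; its bar runs along -x (towards the robot) at y = 0; z up. Base plate 90 mm wide, 8 mm thick, x from -145 to +45 mm. Post 24 mm (x) by 30 mm, with the bar's clamp on top, ending 188 mm above the worktop. The groove's centre is at x = -107 mm.
- bar_a (a point): Stand_a: top of the bar where it leaves the clamp (x = -12 mm from the post's middle, 180 mm high). Steel bar 12 mm wide, 18 mm tall. Across its flat top runs a groove 11 mm wide with rounded edges, 9 mm deep. At the free end an upturned lip stands 10 mm above the bar's top, its inner face 28 mm and its outer face 36 mm farther out than the groove's centre.
- stand_b: The empty fixed hook stand, same make, sizes and axes as stand_a, but its bar is clamped farther in or out: the groove's centre lies anywhere from x = -87 to -127 mm (not measured), the lip 28 to 36 mm farther out than that. The bar holds against well over 25 N.
- bar_b (a point): Stand_b: top of the bar where it leaves the clamp (x = -12 mm from the post's middle, 180 mm high). The top is flat from here to the groove: with its crossbar 56 mm out from here the carrier clears the post and stands on the flat behind the groove. The crossbar's axis is 184 mm high when on the flat, 175 mm when down in the groove.
- wax_tin: Bystander: yellow-lidded tin, 68 mm diameter, 32 mm tall; origin under its centre. Not to be moved.
- wood_block: Bystander: wooden block 50 x 70 x 18 mm; origin under its centre. Not to be moved.
- marker_pen: Bystander: white and blue marker pen, 14 x 132 x 15 mm, lying; origin under its centre. Not to be moved.
- spare_knob: Bystander: black star knob, 49 mm diameter, 50 mm tall with its stud; origin under its centre. Not to be moved.
Things that resemble listed ones, but are neither listed nor needed, are in the scene too. There is more than one size of the carrier; the one meant has the size given above.

How it is judged:
By the outcome, as a careful person would: the job done as asked, in the order asked, and still so for the second after the job is handed in, with the robot touching nothing.
It also fails if it takes over 72 s, if anything falls off the work surface, if the arm or the gripper's body presses on something with over 40 N, if the wrist force passes 120 N, or if a joint passes its speed limit or range.

ROBOT

A 6-joint arm with a two-finger parallel gripper is mounted at the origin on a cart in front of the work surface, level with it; the furniture and walls round the work are solid. World frame = base frame: x ahead of the robot, y to its left, z up, the work surface at z = 0. Lengths are in mm, angles in rad, forces in N, time in s.
With the tool pointing down it reaches from about 425 to 950 mm from the base axis. Payload 14.7 kg.
Tool frame: the origin (TCP) lies midway between the tips of the shut fingers; the grasp point (between the pads) lies 19 mm behind it (manip.grip_depth is the z of the grasp point in the tool frame, in mm); z points along the fingers, y is the line along which they close (so a half turn about z gives the same grasp; the last joint's range is limited). The gripper opens to 85 mm and grips with 20 to 120 N. Pads are 22 mm wide; open, the fingers measure 114 mm over their backs; the gripper's body (76 mm by 85 mm) begins 54 mm behind the grasp point. The pads swing forward as they close: fully open they stand 13 mm farther back than shut.
Start: joints at [1.259, 0.48, 1.596, -0, 1.065, -0.047], TCP at [170.091, 627.345, 231.297] pointing down, gripper open.
Joint ranges: [-2.75, 2.75], [-0.82, 2.05], [0.23, 2.67], [-1.56, 4.7], [0.09, 2.69], [-2.92, 2.92]. Speed limits (rad/s): [1.89, 1.89, 2.39, 3.01, 3.01, 3.01].

INTERFACE

Orientations are given as a rotation vector (axis times angle).
In Python, from workcell import manip, vision, order gives the robot as it stands.
- The arm moves only by the tool play_rows, never from a script. Its argument "moves" is a list that holds one entry, the list of rows, each a list of 7 numbers: the turn, a rotation vector about the tool's x, y, z each as a share of 60 degrees, from -1 to 1, then the shift along the tool's x, y, z each as a share of 1000 mm, from -1 to 1, then the gripper command: -1 is fully open, 1 is shut, values between are in proportion. In form: [[[ax, ay, az, dx, dy, dz, gripper], ...]]. A call has 1 to 20 rows; each row is the pose to reach, as a shift and turn from the pose commanded when the call began, along the tool's axes at that moment; what a row does not reach only later rows make up. A row lasts 1/10 s, in which the tool goes at most 50 mm and 8.59 degrees, less where a joint would pass 70% of its speed; a pose out of reach is approached as far as the arm can. A call with a number of a shift or a turn outside -1 to 1 is refused whole. A call with a gripper value outside its range is refused whole. The fingers move at their own pace and stop on an object; the grip force is fixed at half the most. Time passes only in rows, so rows that repeat a pose let the fingers close. It gives the time, the measured TCP pose, the force, the opening and the grip force at its end, in the units of the state.
- manip.get_state(): the state, without advancing time (a new reading comes with each control period).
- vision.capture(name): name is "side" or "top"; returns a dict with "frame" (384x512x3 uint8, red, green, blue), "intrinsics" (3x3 intrinsics, pixels), "xyz" and "orientation" of the camera in the world. Camera axes: x right, y down, z forward; pixel columns grow to the right and rows downward; lengths in mm; the calibration is good to about 2 mm. A picture is of the moment at which its call begins. There is no depth.
- order.finish_job(): hands the job in; it is judged then, once.
The state is a dict: "clock": time; "joints": joint angles; "dq": joint speeds; "effort": joint torques, N m; "ee_pos": TCP position; "ee_rot": TCP orientation; "wrist_force": force on the tool from outside, world axes, zero at the start; "moment": the same for the moment, N m; "gripper_width": finger opening in mm; "grip_force": force on a finger pad.
Only numpy, scipy, OpenCV 4.12 (cv2) and the standard library are available. Lean on these libraries where they do the work, as an engineer would, in place of code of your own. Each camera call takes 0.05 s, during which the arm holds its last target. There are 200 camera calls.

## Working session

There is one attempt and no reset: what is moved stays moved. The work goes in short steps, Python scripts to look and compute and a tool call to move; the robot and the scene stay as the last step left them, time stands still between calls to the robot, and variables do not carry over. Pictures are saved under pics/ and viewed, at most 13 in all, crops included, and the job is handed in when it is done.

Besides the shell and the picture viewer there is one more tool, called after ">>>" as a command line: name --argument value ..., lists and objects as JSON in quotes. play_rows: Moves the arm, as the interface text tells. Its arguments: {"type":"object","properties":{"moves":{"type":"array"}},"required":["moves"]}

```bash
mkdir -p pics
python3 - <<'E'
from workcell import manip, vision
import cv2,pickle
print(manip.get_state(), manip.grip_depth)
for n in("side","top"):
    c=vision.capture(n); pickle.dump(c,open(f"pics/{n}0.pkl","wb"))
    cv2.imwrite(f"pics/{n}0.png",cv2.resize(c["frame"][...,::-1],(800,600),interpolation=cv2.INTER_CUBIC))
    print(n,c["intrinsics"],c["xyz"],c["orientation"])
E
```

```text
{'clock': 0.0, 'joints': array([ 1.25939593e+00,  4.80831836e-01,  1.59687307e+00, -2.21734661e-06,
        1.06509840e+00, -4.65312619e-02]), 'dq': array([ 3.93517309e-05,  1.36588793e-03, -1.18381613e-03,  2.63721426e-04,
       -2.89483968e-04, -3.96665856e-04]), 'effort': array([-1.44757127e-03, -9.50612140e+01, -4.30197215e+01, -2.84745174e-04,
        1.20798688e-02,  7.32055832e-05]), 'ee_pos': array([169.96962605, 626.95599563, 230.67268958]), 'ee_rot': array([-4.14810382e-01, -3.11387077e+00,  1.87173498e-03]), 'wrist_force': array([ 0.25999518, -0.06120622,  0.73917715]), 'moment': array([ 0.06708416, -0.01769751,  0.01192364]), 'grip_force': 0.0, 'gripper_width': 85.29615006778566} -18.700000000000003
side [[419.94773175   0.         263.31106324]
 [  0.         419.94773175 194.10989575]
 [  0.           0.           1.        ]] [524.25262747 897.97888039 735.49048319] [-0.18475198  2.76075785 -1.41195514]
top [[469.70976032   0.         255.4910349 ]
 [  0.         469.70976032 189.70263819]
 [  0.           0.           1.        ]] [ 432.01370055   72.32417483 1071.63075062] [-2.12403331  2.16680756 -0.19604086]
```

View pics/side0.png

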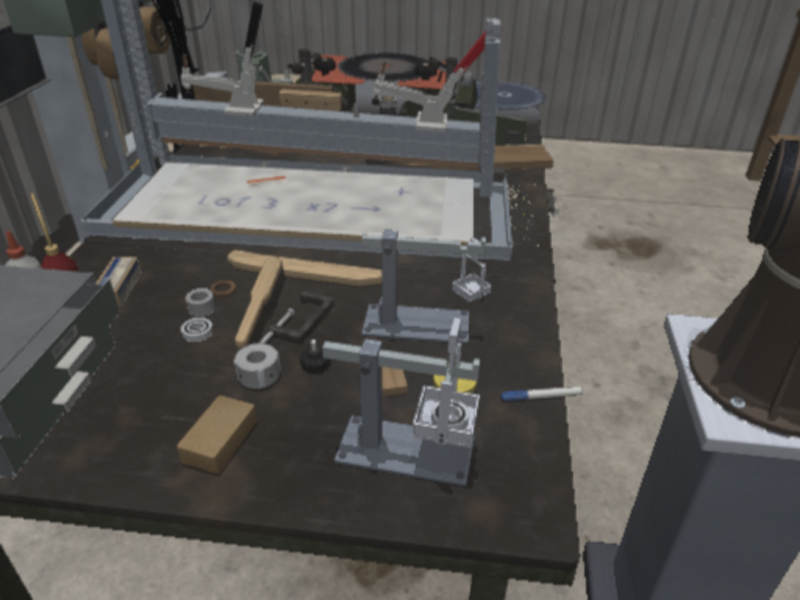

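View pics/top0.png

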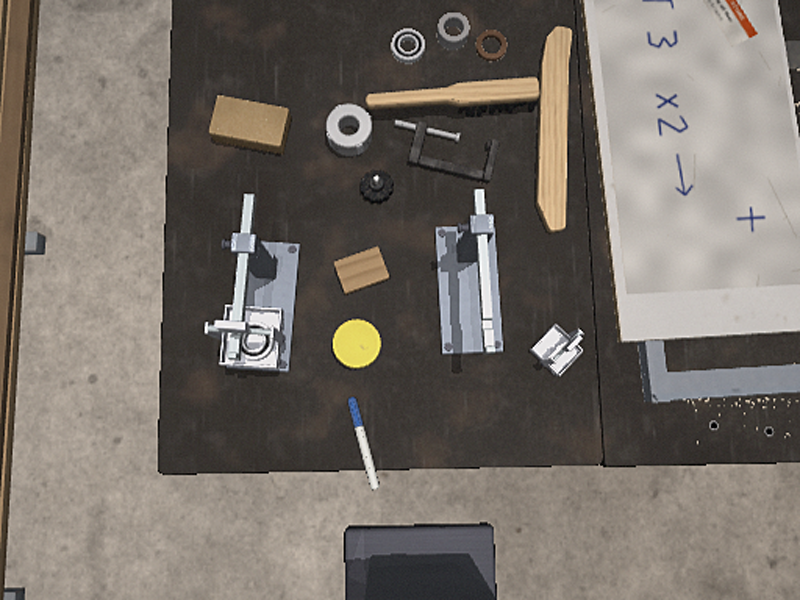

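The side view shows the loaded carrier on the near stand (tab about (456,330)) and the empty stand behind it (bar about (365–485,240)). The top view shows stand_a's bar at (240,195–360) and stand_b's at (485,190–350). I'll enlarge both.

```bash
cat > h.py <<'E'
import numpy as np,pickle,cv2
from scipy.spatial.transform import Rotation as R
def ray(c,u,v):
    d=np.linalg.inv(c["intrinsics"])@[u,v,1]; return np.array(c["xyz"]),R.from_rotvec(c["orientation"]).as_matrix()@d
def atz(c,u,v,z):
    o,d=ray(c,u,v); return o+d*(z-o[2])/d[2]
def proj(c,p):
    q=c["intrinsics"]@(R.from_rotvec(c["orientation"]).as_matrix().T@(np.array(p)-c["xyz"])); return q[:2]/q[2]
def crop(c,name,x0,y0,w,h,s):
    cv2.imwrite(name,cv2.resize(c["frame"][y0:y0+h,x0:x0+w,::-1],(w*s,h*s),interpolation=cv2.INTER_CUBIC))
def load(n): return pickle.load(open(f"pics/{n}0.pkl","rb"))
E
python3 - <<'E'
from h import *
crop(load("top"),"pics/t1.png",125,115,200,130,4)
crop(load("side"),"pics/s1.png",200,140,160,120,5)
crop(load("side"),"pics/s2.png",200,195,130,118,5)
E
```

```text
(no output)
```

View pics/t1.png

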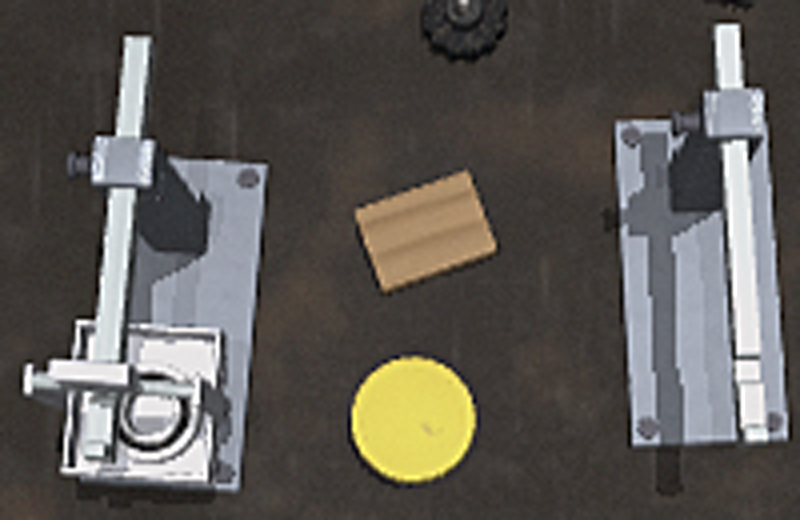

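View pics/s1.png

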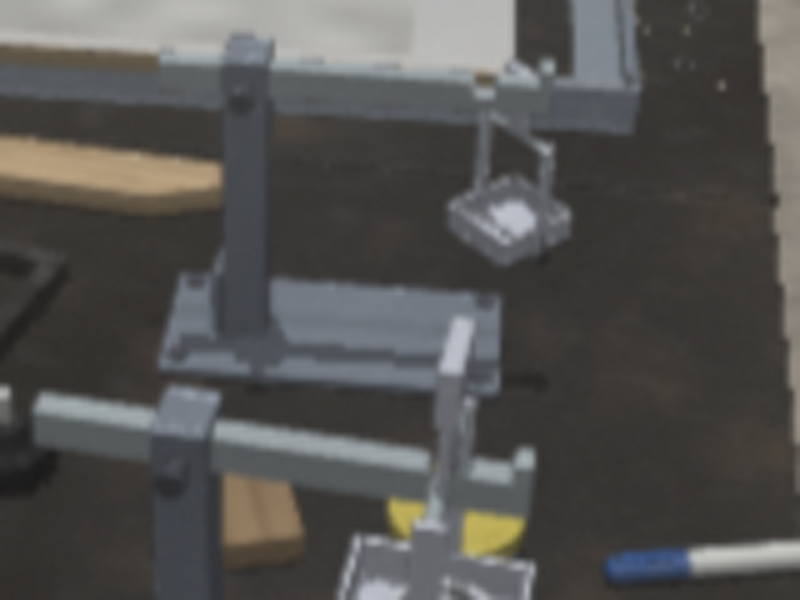

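View pics/s2.png

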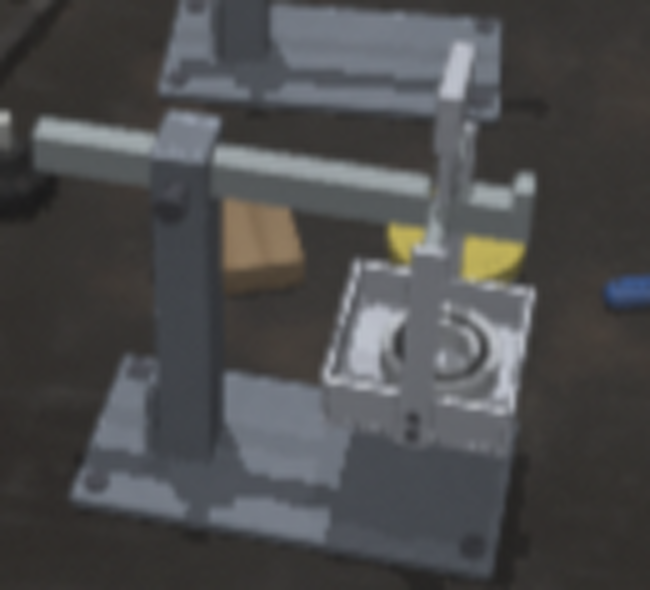

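The carrier's tab top face is near top crop (90,365). Plate corners and clamp tops are readable in both crops, and stand_b's groove shows around top crop (748,370), lip end about (752,435). I'll fit the stand poses from these.

```bash
cat > fit.py <<'E'
from h import *
from scipy.optimize import least_squares
T,S=load("top"),load("side")
def pt(o,s,X,Y): return [o[0]+(X+.5)/s-.5,o[1]+(Y+.5)/s-.5]
t=lambda X,Y:(T,pt((125,115),4,X,Y)); s1=lambda X,Y:(S,pt((200,140),5,X,Y)); s2=lambda X,Y:(S,pt((200,195),5,X,Y))
A=[((45,-45,8),t(268,163)),((-145,-45,8),t(241,489)),((45,-45,8),s2(128,355)),((45,45,8),s2(72,495)),((-145,45,8),s2(492,567)),((0,0,188),t(125,160)),((0,0,188),s2(187,128)),
((-107,0,238),s1(460,336)),((-107,0,238),t(90,372))]
B=[((45,45,8),t(615,122)),((-145,45,8),t(632,443)),((-145,-45,8),t(790,440)),((45,-45,8),s1(180,277)),((45,45,8),s1(160,363)),((-145,-45,8),s1(500,297)),((-145,45,8),s1(498,382)),((0,0,188),t(735,110)),((0,0,188),s1(250,45))]
def W(p,q): c,s=np.cos(p[2]),np.sin(p[2]); return [p[0]+c*q[0]-s*q[1],p[1]+s*q[0]+c*q[1],q[2]]
for n,L in(("A",A),("B",B)):
    f=lambda p:np.concatenate([proj(c,W(p,q))-uv for q,(c,uv) in L])
    r=least_squares(f,[600,0,0],x_scale=[10,10,.1],loss='soft_l1')
    print(n,r.x.round(4)); print(f(r.x).reshape(-1,2).round(1).tolist())
    if n=="B":
        for lab,(X,Y),z in(("groove far edge",(747,358),180),("groove near edge",(748,382),180),("lip top outer",(754,438),190)):
            w=atz(*[T],*t(X,Y)[1],z); d=w[:2]-r.x[:2]; c,s=np.cos(r.x[2]),np.sin(r.x[2]); print(lab,w.round(1),c*d[0]+s*d[1],-s*d[0]+c*d[1])
        for lab,(X,Y),z in(("side lip top",(547,62),190),("side groove?",(518,70),180)):
            w=atz(S,*s1(X,Y)[1],z); d=w[:2]-r.x[:2]; print(lab,w.round(1),c*d[0]+s*d[1],-s*d[0]+c*d[1])
    else: print("grip",W(r.x,(-107,0,223)))
E
python3 fit.py
```

```text
A [ 6.465391e+02  2.441225e+02 -6.200000e-02]
[[-0.3, 0.4], [1.2, 1.2], [-1.3, -1.5], [-0.5, -0.9], [0.4, -1.5], [-0.4, 1.1], [-0.2, -0.0], [-1.4, 0.8], [-1.5, 0.1]]
grip [np.float64(539.7444090462086), np.float64(250.74832340296734), 223]
B [ 6.666073e+02 -5.124460e+01  2.760000e-02]
[[-0.5, 0.2], [-0.0, 1.2], [-0.0, 0.1], [-0.3, -2.1], [-1.1, -0.6], [-0.0, -1.3], [-0.4, 0.9], [-0.1, 1.0], [-0.9, -0.3]]
groove far edge [548.2 -53.5 180. ] -118.4628157362393 1.0626330199223566
groove near edge [536.6 -53.5 180. ] -130.0435402956379 1.3743591294044886
lip top outer [508.8 -53.8 190. ] -157.79322651597508 1.8020339933549336
side lip top [509.5 -53.8 190. ] -157.14582787705405 1.8077977401906984
side groove? [524.  -60.4 180. ] -142.8355305186892 -5.2560545738068125
```

The fits agree within about 2 mm. Stand_b's groove appears to be roughly 122–124 mm out, to be confirmed by feel. Next is a helper for the moves.

```bash
cat > mv.py <<'E'
import sys,numpy as np
from workcell import manip
from scipy.spatial.transform import Rotation as R
# args: x y z yaw(world angle of tool y); prints shares from present pose
def go(x,y,z,yaw):
    s=manip.get_state(); C=R.from_rotvec(s["ee_rot"])
    Y=np.array([np.cos(yaw),np.sin(yaw),0]); Z=np.array([0,0,-1.]); X=np.cross(Y,Z)
    G=R.from_matrix(np.c_[X,Y,Z])
    print("turn",((C.inv()*G).as_rotvec()/(np.pi/3)).round(4),"shift",(C.inv().apply(np.array([x,y,z])-s["ee_pos"])/1000).round(4))
    print("world->tool matrix",C.inv().as_matrix().round(4).tolist())
    print("pos",s["ee_pos"].round(2),"F",s["wrist_force"].round(2),"M",s["moment"].round(2),"w",round(s["gripper_width"],1),"t",s["clock"],"j",s["joints"].round(2))
go(*map(float,sys.argv[1:]))
E
python3 mv.py 540 250 300 -0.062
```

```text
turn [-9.0000e-04  7.0000e-04  1.3063e+00] shift [-0.4558 -0.2671 -0.069 ]
world->tool matrix [[-0.9651, 0.2618, 0.0001], [0.2618, 0.9651, -0.0011], [-0.0003, -0.001, -1.0]]
pos [169.98 627.01 230.72] F [-0.87 -0.26  0.65] M [ 0.    0.01 -0.02] w 85.2 t 0.1 j [ 1.26  0.48  1.6   0.    1.07 -0.05]
```

>>> play_rows --moves '[[[0,0,0.2,-0.04,-0.02,-0.069,-1],[0,0,0.95,-0.456,-0.267,-0.069,-1],[0,0,0.95,-0.456,-0.267,-0.069,-1],[0,0,0.95,-0.456,-0.267,-0.069,-1],[0,0,0.95,-0.456,-0.267,-0.069,-1],[0,0,0.95,-0.456,-0.267,-0.069,-1],[0,0,0.95,-0.456,-0.267,-0.069,-1],[0,0,0.95,-0.456,-0.267,-0.069,-1],[0,0,0.95,-0.456,-0.267,-0.069,-1],[0,0,0.95,-0.456,-0.267,-0.069,-1],[0,0,0.95,-0.456,-0.267,-0.069,-1],[0,0,0.95,-0.456,-0.267,-0.069,-1],[0,0,0.95,-0.456,-0.267,-0.069,-1],[0,0,0.95,-0.456,-0.267,-0.069,-1],[0,0,0.95,-0.456,-0.267,-0.069,-1],[0,0,0.95,-0.456,-0.267,-0.069,-1]]]'

```text
clock: 1.7
ee_pos: [539.5, 251.3, 300.3]
ee_rot: [-1.848, -2.54, 0.0]
wrist_force: [-0.1, 0.6, 0.1]
gripper_width: 85.5
grip_force: 0.0
```

```bash
python3 mv.py 540 249 270 -0.062
```

```text
turn [-2.00e-04 -0.00e+00  3.58e-01] shift [-0.0023 -0.0003  0.0303]
world->tool matrix [[-0.3078, 0.9515, 0.0001], [0.9515, 0.3078, -0.0001], [-0.0002, 0.0, -1.0]]
pos [539.52 251.31 300.31] F [-0.09  0.63  0.15] M [-0.03  0.   -0.01] w 85.5 t 1.7 j [0.38 0.34 1.64 0.   1.16 0.07]
```

>>> play_rows --moves '[[[0,0,0.14,-0.001,0,0.01,-1],[0,0,0.28,-0.002,0,0.02,-1],[0,0,0.358,-0.002,0,0.03,-1],[0,0,0.358,-0.002,0,0.03,-1],[0,0,0.358,-0.002,0,0.03,-1]]]'

```text
clock: 2.2
ee_pos: [540.6, 248.9, 270.5]
ee_rot: [-2.287, -2.154, 0.0]
wrist_force: [-0.8, 0.3, 0.8]
gripper_width: 85.1
grip_force: 0.0
```

```bash
python3 mv.py 540 249 204 -0.062
python3 - <<'E'
from h import *; from workcell import vision
a=vision.capture("top");b=vision.capture("side")
f=[cv2.resize(x["frame"][y0:y0+100,x0:x0+100,::-1],(400,400),interpolation=cv2.INTER_CUBIC) for x,x0,y0 in((a,110,160),(b,240,160))]
cv2.imwrite("pics/g1.png",np.hstack(f))
E
```

```text
turn [-0.0002  0.0001  0.0019] shift [ 0.     -0.0006  0.0665]
world->tool matrix [[0.06, 0.9982, -0.0001], [0.9982, -0.06, -0.0002], [-0.0002, -0.0, -1.0]]
pos [540.6  248.92 270.51] F [-0.77  0.29  0.84] M [0.01 0.01 0.  ] w 85.1 t 2.2 j [0.38 0.37 1.68 0.   1.1  0.44]
```

View pics/g1.png

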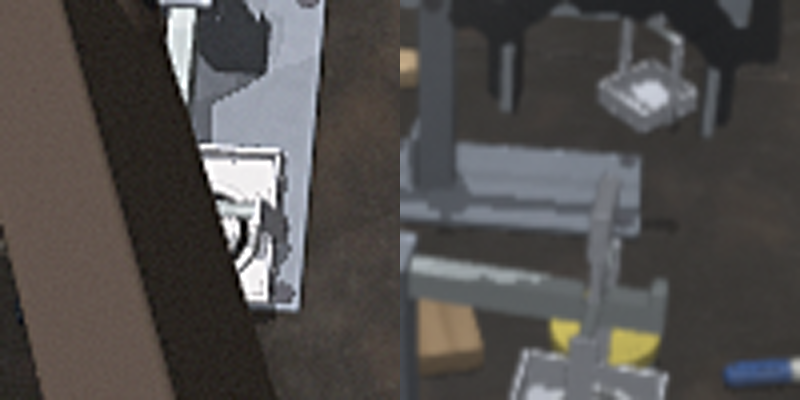

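The fingers (side crop x≈510 and 710) straddle the tab (≈603), roughly centred. I'll descend and close stepwise.

>>> play_rows --moves '[[[0,0,0.002,0,-0.0006,0.025,-1],[0,0,0.002,0,-0.0006,0.045,-0.6],[0,0,0.002,0,-0.0006,0.06,0],[0,0,0.002,0,-0.0006,0.0665,0.4],[0,0,0.002,0,-0.0006,0.0665,0.6],[0,0,0.002,0,-0.0006,0.0665,0.67],[0,0,0.002,0,-0.0006,0.0665,0.67],[0,0,0.002,0,-0.0006,0.0665,0.67]]]'

```text
clock: 3.1
ee_pos: [540.7, 248.6, 204.6]
ee_rot: [2.293, 2.147, 0.002]
wrist_force: [0.4, -0.8, 0.1]
gripper_width: 14.2
grip_force: 0.0
```

```bash
python3 mv.py 540 249 204 -0.062
```

```text
turn [ 0.0011 -0.0005 -0.0035] shift [ 0.0004 -0.0008  0.0006]
world->tool matrix [[0.0656, 0.9978, 0.0005], [0.9978, -0.0656, 0.0011], [0.0012, 0.0004, -1.0]]
pos [540.73 248.59 204.57] F [ 0.4  -0.82  0.15] M [-0.   -0.01 -0.04] w 14.2 t 3.1 j [ 0.38  0.43  1.76 -0.    0.95  0.45]
```

>>> play_rows --moves '[[[0,0,0,0,0,0,0.72],[0,0,0,0,0,0,0.74],[0,0,0,0,0,0,0.74]]]'

```text
clock: 3.4
ee_pos: [540.4, 248.4, 203.9]
ee_rot: [2.293, 2.147, 0.0]
wrist_force: [-0.2, 0.4, 0.2]
gripper_width: 11.0
grip_force: 0.0
```

```bash
python3 mv.py 540 249 204 -0.062
```

```text
turn [ 0.0002 -0.     -0.0036] shift [ 0.0005 -0.0004 -0.0001]
world->tool matrix [[0.0658, 0.9978, 0.0], [0.9978, -0.0658, 0.0002], [0.0002, 0.0, -1.0]]
pos [540.38 248.44 203.91] F [-0.17  0.41  0.24] M [-0.02 -0.01  0.01] w 11.0 t 3.4 j [ 0.38  0.43  1.76 -0.    0.95  0.45]
```

>>> play_rows --moves '[[[0,0,0,0,0,0,0.78],[0,0,0,0,0,0,1],[0,0,0,0,0,0,1],[0,0,0,0,0,0,1]]]'

```text
clock: 3.8
ee_pos: [540.4, 248.5, 203.9]
ee_rot: [2.293, 2.147, 0.0]
wrist_force: [-0.1, -1.8, 3.4]
gripper_width: 9.2
grip_force: 59.3
```

```bash
python3 mv.py 540 249 226 -0.062
```

```text
turn [ 0.0002 -0.0001 -0.0037] shift [ 0.0005 -0.0005 -0.0221]
world->tool matrix [[0.0658, 0.9978, 0.0001], [0.9978, -0.0658, 0.0002], [0.0002, 0.0, -1.0]]
pos [540.44 248.46 203.93] F [-0.06 -1.76  3.43] M [-0.1 -0.   0. ] w 9.2 t 3.8 j [ 0.38  0.43  1.76 -0.    0.95  0.45]
```

Tab held. I'll lift gently.

>>> play_rows --moves '[[[0,0,0,0,0,-0.002,1],[0,0,0,0,0,-0.005,1],[0,0,0,0,0,-0.009,1],[0,0,0,0,0,-0.014,1],[0,0,0,0,0,-0.02,1],[0,0,0,0,0,-0.027,1],[0,0,0,0,0,-0.033,1],[0,0,0,0,0,-0.037,1],[0,0,0,0,0,-0.038,1],[0,0,0,0,0,-0.038,1]]]'

```text
clock: 4.8
ee_pos: [540.4, 248.5, 241.9]
ee_rot: [2.293, 2.147, 0.0]
wrist_force: [-0.3, 0.4, -3.5]
gripper_width: 9.0
grip_force: 58.4
```

```bash
python3 mv.py 462 253.3 242 -0.062
```

```text
turn [ 0.0002 -0.0001 -0.0037] shift [-0.0003 -0.0785 -0.0001]
world->tool matrix [[0.0658, 0.9978, 0.0001], [0.9978, -0.0658, 0.0002], [0.0002, 0.0001, -1.0]]
pos [540.35 248.46 241.93] F [-0.28  0.4  -3.53] M [0.01 0.08 0.03] w 9.0 t 4.8 j [0.38 0.39 1.72 0.   1.03 0.45]
```

>>> play_rows --moves '[[[0,0,0,0,-0.002,0,1],[0,0,0,0,-0.006,0,1],[0,0,0,0,-0.012,0,1],[0,0,0,0,-0.02,0,1],[0,0,0,0,-0.028,0,1],[0,0,0,0,-0.037,0,1],[0,0,0,0,-0.046,0,1],[0,0,0,0,-0.055,0,1],[0,0,0,0,-0.064,0,1],[0,0,0,0,-0.071,0,1],[0,0,0,0,-0.076,0,1],[0,0,0,0,-0.078,0,1],[0,0,0,0,-0.078,0,1],[0,0,0,0,-0.078,0,1]]]'

```text
clock: 6.2
ee_pos: [462.8, 253.6, 241.8]
ee_rot: [2.293, 2.147, 0.0]
wrist_force: [0.3, -0.0, -2.8]
gripper_width: 9.2
grip_force: 58.4
```

```bash
python3 mv.py 462 -56 242 0.0276
python3 - <<'E'
from h import *; from workcell import vision
b=vision.capture("side"); pickle.dump(b,open("pics/side20.pkl","wb"))
print(proj(b,[462.3,253,223+48]))
cv2.imwrite("pics/g2.png",cv2.resize(b["frame"][170:320,240:390,::-1],(600,600),interpolation=cv2.INTER_CUBIC))
E
```

```text
turn [ 0.0003 -0.0001 -0.0892] shift [-3.09e-01  1.96e-02 -2.00e-04]
world->tool matrix [[0.0658, 0.9978, 0.0001], [0.9978, -0.0658, 0.0003], [0.0003, 0.0001, -1.0]]
pos [462.81 253.64 241.83] F [ 0.27 -0.05 -2.76] M [-0.04 -0.01 -0.01] w 9.2 t 6.2 j [ 0.44  0.3   1.86 -0.    0.98  0.51]
[332.38950277 198.21826488]
```

View pics/g2.png

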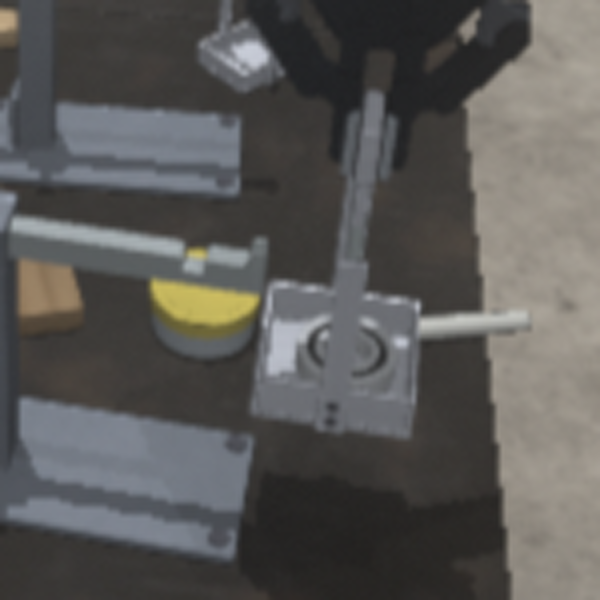

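The carrier hangs level with the bearing in its tray. Tray bottom corners are at (252,415) and (410,437), back rim corners at (275,285) and (423,300), and front rim corners about (262,372) and (418,392).

Run:
```python
from h import *
b=load("side2")
p=lambda X,Y,z:atz(b,240+(X+.5)/4-.5,170+(Y+.5)/4-.5,z).round(1)
for q in((252,415,107.9),(410,437,107.9),(275,285,133.9),(423,300,133.9)):print(p(*q))
# tab top corners: near & far
print("tab near/far top",p(355,178,277),p(372,95,277))
```

```text
[503.4 295.5 107.9]
[424.1 299.1 107.9]
[496.5 225.  133.9]
[418.5 225.2 133.9]
tab near/far top [470.6 310.  277. ] [462.5 245.8 277. ]
```

```bash
python3 - <<'E'
from h import *
T=load("top");S=load("side")
p=lambda X,Y,z:atz(T,125+(X+.5)/4-.5,115+(Y+.5)/4-.5,z).round(1)
print("rim",[p(*q) for q in((78,322,96),(222,330,96),(62,475,96),(217,487,96))])
print("crossbar ends",p(25,382,179),p(215,388,179))
print("tab",p(50,374,238),p(130,376,238))
s=lambda X,Y,z:atz(S,200+(X+.5)/5-.5,195+(Y+.5)/5-.5,z).round(1)
print("side rim",[s(*q) for q in((360,262,96),(533,292,96),(328,385,96),(515,415,96),)], "tab", s(455,75,238),s(463,45,238))
E
python3 - <<'E'
import sys; sys.path.insert(0,'.')
from h import *
from workcell import vision
a=vision.capture("top"); pickle.dump(a,open("pics/top20.pkl","wb"))
for p in([462,215,134],[462,300,134],[424,300,108]): print(proj(a,p))
cv2.imwrite("pics/g3.png",cv2.resize(a["frame"][160:300,100:240,::-1],(560,560),interpolation=cv2.INTER_CUBIC))
E
```

```text
rim [array([584.7, 284.6,  96. ]), array([579.1, 209.5,  96. ]), array([505. , 291.5,  96. ]), array([497.2, 211.7,  96. ])]
crossbar ends [543.3 291.2 179. ] [538.7 201.  179. ]
tab [539.3 265.7 238. ] [537.8 230.3 238. ]
side rim [array([574.9, 214.7,  96. ]), array([498.1, 222.6,  96. ]), array([580.2, 290.2,  96. ]), array([502.5, 295.8,  96. ])] tab [538.5 256.9 238. ] [536.7 237.3 238. ]
[174.35225963 253.05707993]
[131.05301067 253.96620497]
[133.79463704 273.37774546]
```

View pics/g3.png

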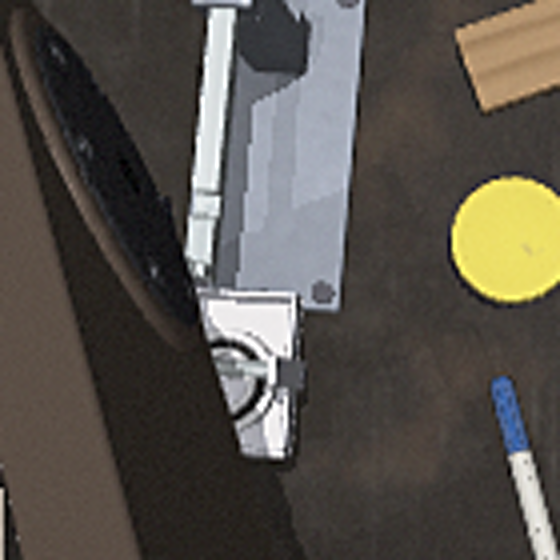

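The top view confirms the carrier is nearly centred on the TCP in y, with the bearing inside. I'll carry it across level.

>>> play_rows --moves '[[[0,0,0,-0.002,0,0,1],[0,0,-0.002,-0.007,0,0,1],[0,0,-0.004,-0.015,0.001,0,1],[0,0,-0.007,-0.026,0.0015,0,1],[0,0,-0.012,-0.041,0.0025,0,1],[0,0,-0.017,-0.059,0.0037,0,1],[0,0,-0.022,-0.079,0.005,0,1],[0,0,-0.028,-0.099,0.0063,0,1],[0,0,-0.034,-0.119,0.0076,0,1],[0,0,-0.04,-0.139,0.0089,0,1],[0,0,-0.046,-0.159,0.0102,0,1],[0,0,-0.052,-0.179,0.0114,0,1],[0,0,-0.058,-0.199,0.0127,0,1],[0,0,-0.064,-0.219,0.014,0,1],[0,0,-0.07,-0.237,0.0152,0,1],[0,0,-0.075,-0.255,0.0163,0,1],[0,0,-0.08,-0.271,0.0174,0,1],[0,0,-0.084,-0.285,0.0184,0,1],[0,0,-0.087,-0.297,0.0192,0,1],[0,0,-0.089,-0.305,0.0196,0,1]]]'

```text
clock: 8.3
ee_pos: [461.7, -53.3, 241.9]
ee_rot: [2.191, 2.251, -0.0]
wrist_force: [-0.2, 0.5, -3.1]
gripper_width: 8.9
grip_force: 58.4
```

```bash
python3 mv.py 480 -55 242 0.0276
```

```text
turn [ 0.0001  0.0001 -0.0008] shift [-0.0022  0.0182 -0.0001]
world->tool matrix [[-0.0267, 0.9996, -0.0001], [0.9996, 0.0267, 0.0001], [0.0001, -0.0001, -1.0]]
pos [461.73 -53.26 241.85] F [-0.24  0.54 -3.08] M [ 0.02 -0.   -0.03] w 8.9 t 8.3 j [-0.18  0.21  1.99 -0.    0.94 -0.21]
```

>>> play_rows --moves '[[[0,0,0,0,0.002,0,1],[0,0,0,0,0.006,0,1],[0,0,0,-0.0005,0.012,0,1],[0,0,0,-0.0005,0.02,0,1],[0,0,0,-0.0005,0.029,0,1],[0,0,0,-0.001,0.038,0,1],[0,0,0,-0.001,0.047,0,1],[0,0,0,-0.0015,0.056,0,1],[0,0,0,-0.0015,0.065,0,1],[0,0,0,-0.002,0.074,0,1],[0,0,0,-0.002,0.083,0,1],[0,0,0,-0.0025,0.091,0,1],[0,0,0,-0.0025,0.098,0,1],[0,0,0,-0.0025,0.103,0,1],[0,0,0,-0.0025,0.105,0,1],[0,0,0,-0.0025,0.105,0,1],[0,0,0,-0.0025,0.105,0,1]]]'

```text
clock: 10.0
ee_pos: [566.7, -51.6, 241.8]
ee_rot: [-2.191, -2.251, 0.0]
wrist_force: [0.3, -0.0, -3.3]
gripper_width: 9.0
grip_force: 58.4
```

```bash
python3 mv.py 567 -53 216 0.0276
python3 - <<'E'
from h import *; from workcell import vision
a=vision.capture("top");b=vision.capture("side")
f=[cv2.resize(x["frame"][y0:y0+100,x0:x0+100,::-1],(400,400),interpolation=cv2.INTER_CUBIC) for x,x0,y0 in((a,260,140),(b,230,110))]
cv2.imwrite("pics/g4.png",np.hstack(f))
E
```

```text
turn [-0.0003 -0.     -0.0002] shift [-0.0014  0.0003  0.0258]
world->tool matrix [[-0.0274, 0.9996, 0.0], [0.9996, 0.0274, -0.0004], [-0.0004, 0.0, -1.0]]
pos [566.72 -51.64 241.76] F [ 0.29 -0.02 -3.35] M [-0.01 -0.04  0.04] w 9.0 t 10.0 j [-0.14  0.36  1.77 -0.    1.01 -0.17]
```

View pics/g4.png

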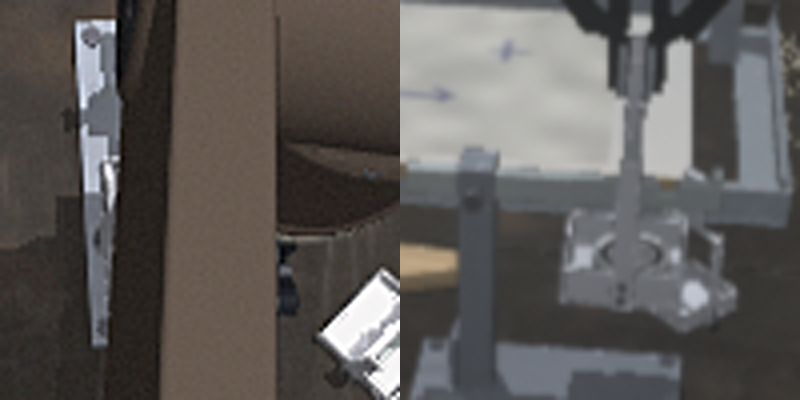

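The bar passes through the loop, behind the strap, with its lip at about (717,175) beyond. I'll centre in y and descend to just above the flat.

>>> play_rows --moves '[[[0,0,0,-0.0007,0,0.002,1],[0,0,0,-0.0014,0,0.006,1],[0,0,0,-0.0014,0,0.012,1],[0,0,0,-0.0014,0,0.018,1],[0,0,0,-0.0014,0,0.023,1],[0,0,0,-0.0014,0,0.0255,1],[0,0,0,-0.0014,0,0.0265,1],[0,0,0,-0.0014,0,0.027,1],[0,0,0,-0.0014,0,0.027,1],[0,0,0,-0.0014,0,0.027,1]]]'

```text
clock: 11.1
ee_pos: [567.2, -53.1, 215.0]
ee_rot: [2.191, 2.251, 0.0]
wrist_force: [0.3, 0.2, -2.4]
gripper_width: 8.8
grip_force: 58.4
```

>>> play_rows --moves '[[[0,0,0,0,0,0.0004,1],[0,0,0,0,0,0.0008,1],[0,0,0,0,0,0.0012,1],[0,0,0,0,0,0.0012,1],[0,0,0,0,0,0.0012,1]]]'

```text
clock: 11.6
ee_pos: [567.0, -53.1, 213.6]
ee_rot: [-2.191, -2.252, 0.0]
wrist_force: [0.7, -1.2, -4.4]
gripper_width: 9.3
grip_force: 58.4
```

>>> play_rows --moves '[[[0,0,0,0,0,0.0003,1],[0,0,0,0,0,0.0006,1],[0,0,0,0,0,0.0006,1],[0,0,0,0,0,0.0006,1]]]'

```text
clock: 12.0
ee_pos: [567.1, -53.1, 213.1]
ee_rot: [2.191, 2.251, 0.0]
wrist_force: [-1.5, -0.4, 0.6]
gripper_width: 9.1
grip_force: 59.0
```

>>> play_rows --moves '[[[0,0,0,0,0,0.0003,1],[0,0,0,0,0,0.0005,1],[0,0,0,0,0,0.0005,1],[0,0,0,0,0,0.0005,1]]]'

```text
clock: 12.4
ee_pos: [567.2, -53.1, 213.0]
ee_rot: [2.191, 2.251, 0.001]
wrist_force: [-2.0, 0.3, 6.2]
gripper_width: 9.3
grip_force: 60.0
```

Contact at TCP z≈213.0, as expected. I'll ease off slightly and slide outward.

>>> play_rows --moves '[[[0,0,0,0,0,-0.0002,1],[0,0,0,0,-0.001,-0.0002,1],[0,0,0,0,-0.003,-0.0002,1],[0,0,0,0,-0.006,-0.0002,1],[0,0,0,0,-0.009,-0.0002,1],[0,0,0,0,-0.01,-0.0002,1],[0,0,0,0,-0.01,-0.0002,1]]]'

```text
clock: 13.1
ee_pos: [557.0, -53.5, 213.0]
ee_rot: [2.191, 2.251, 0.0]
wrist_force: [2.1, -0.3, 6.8]
gripper_width: 9.3
grip_force: 60.0
```

>>> play_rows --moves '[[[0,0,0,0,-0.001,0,1],[0,0,0,0,-0.002,0,1],[0,0,0,0,-0.003,0,1],[0,0,0,0,-0.004,0,1],[0,0,0,0,-0.004,0,1]]]'

```text
clock: 13.6
ee_pos: [553.1, -53.5, 213.0]
ee_rot: [2.19, 2.251, 0.001]
wrist_force: [3.5, 0.7, 6.6]
gripper_width: 9.0
grip_force: 59.9
```

>>> play_rows --moves '[[[0,0,0,0,-0.001,0,1],[0,0,0,0,-0.002,0,1],[0,0,0,0,-0.002,0,1]]]'

```text
clock: 13.9
ee_pos: [551.3, -53.6, 213.0]
ee_rot: [2.19, 2.251, 0.001]
wrist_force: [4.3, -0.2, 6.1]
gripper_width: 9.0
grip_force: 59.9
```

>>> play_rows --moves '[[[0,0,0,0,-0.001,0,1],[0,0,0,0,-0.002,0,1],[0,0,0,0,-0.002,0,1]]]'

```text
clock: 14.2
ee_pos: [548.6, -53.6, 212.7]
ee_rot: [-2.19, -2.251, 0.001]
wrist_force: [0.8, 0.5, 6.2]
gripper_width: 9.3
grip_force: 59.8
```

>>> play_rows --moves '[[[0,0,0,0,-0.001,0,1],[0,0,0,0,-0.002,0,1],[0,0,0,0,-0.002,0,1]]]'

```text
clock: 14.5
ee_pos: [546.1, -53.5, 212.1]
ee_rot: [-2.19, -2.25, 0.002]
wrist_force: [0.2, 0.7, -2.4]
gripper_width: 9.5
grip_force: 58.4
```

>>> play_rows --moves '[[[0,0,0,0,-0.001,0,1],[0,0,0,0,-0.002,0,1],[0,0,0,0,-0.002,0,1]]]'

```text
clock: 14.8
ee_pos: [544.8, -53.6, 212.6]
ee_rot: [-2.191, -2.251, 0.0]
wrist_force: [0.2, 0.1, -3.2]
gripper_width: 9.4
grip_force: 58.4
```

Contact lost past x≈547, which is the groove edge. I'll move to about 543 and lower while feeling.

>>> play_rows --moves '[[[0,0,0,0,-0.001,0,1],[0,0,0,0,-0.0018,0,1],[0,0,0,0,-0.0018,0.0005,1],[0,0,0,0,-0.0018,0.001,1],[0,0,0,0,-0.0018,0.0015,1],[0,0,0,0,-0.0018,0.0015,1],[0,0,0,0,-0.0018,0.0015,1]]]'

```text
clock: 15.5
ee_pos: [543.3, -53.7, 211.2]
ee_rot: [-2.191, -2.252, 0.0]
wrist_force: [0.9, 0.4, -3.1]
gripper_width: 9.2
grip_force: 58.4
```

>>> play_rows --moves '[[[0,0,0,0,0,0.0005,1],[0,0,0,0,0,0.001,1],[0,0,0,0,0,0.001,1],[0,0,0,0,0,0.001,1]]]'

```text
clock: 15.9
ee_pos: [543.3, -53.7, 210.2]
ee_rot: [-2.191, -2.252, -0.0]
wrist_force: [-0.8, -0.3, -4.5]
gripper_width: 9.0
grip_force: 58.4
```

>>> play_rows --moves '[[[0,0,0,0,0,0.0005,1],[0,0,0,0,0,0.001,1],[0,0,0,0,0,0.001,1],[0,0,0,0,0,0.001,1]]]'

```text
clock: 16.3
ee_pos: [543.2, -53.7, 209.2]
ee_rot: [-2.191, -2.252, 0.0]
wrist_force: [1.0, 0.7, -2.6]
gripper_width: 9.3
grip_force: 58.4
```

>>> play_rows --moves '[[[0,0,0,0,0,0.0007,1],[0,0,0,0,0,0.0014,1],[0,0,0,0,0,0.002,1],[0,0,0,0,0,0.002,1],[0,0,0,0,0,0.002,1]]]'

```text
clock: 16.8
ee_pos: [543.3, -53.7, 207.2]
ee_rot: [-2.191, -2.252, 0.0]
wrist_force: [1.2, -0.0, -2.9]
gripper_width: 9.1
grip_force: 58.4
```

>>> play_rows --moves '[[[0,0,0,0,0,0.0005,1],[0,0,0,0,0,0.001,1],[0,0,0,0,0,0.0015,1],[0,0,0,0,0,0.0015,1],[0,0,0,0,0,0.0015,1]]]'

```text
clock: 17.3
ee_pos: [543.3, -53.7, 205.7]
ee_rot: [-2.191, -2.252, 0.0]
wrist_force: [-0.1, -0.3, -3.2]
gripper_width: 9.3
grip_force: 58.4
```

>>> play_rows --moves '[[[0,0,0,0,0,0.0005,1],[0,0,0,0,0,0.001,1],[0,0,0,0,0,0.001,1],[0,0,0,0,0,0.001,1]]]'

```text
clock: 17.7
ee_pos: [543.3, -53.7, 204.7]
ee_rot: [-2.191, -2.252, -0.0]
wrist_force: [-0.2, -0.0, -2.6]
gripper_width: 9.0
grip_force: 58.4
```

>>> play_rows --moves '[[[0,0,0,0,0,0.0003,1],[0,0,0,0,0,0.0006,1],[0,0,0,0,0,0.0006,1],[0,0,0,0,0,0.0006,1]]]'

```text
clock: 18.1
ee_pos: [543.3, -53.8, 204.2]
ee_rot: [2.191, 2.252, 0.0]
wrist_force: [-0.5, 0.3, -1.2]
gripper_width: 9.2
grip_force: 58.8
```

>>> play_rows --moves '[[[0,0,0,0,0,0.0002,1],[0,0,0,0,0,0.0003,1],[0,0,0,0,0,0.0003,1],[0,0,0,0,0,0.0003,1]]]'

```text
clock: 18.5
ee_pos: [543.4, -53.8, 204.0]
ee_rot: [2.191, 2.251, 0.0]
wrist_force: [-1.3, 0.4, 4.6]
gripper_width: 9.5
grip_force: 59.7
```

Crossbar is seated at the bottom of the groove. I'll ease the load and open slightly.

>>> play_rows --moves '[[[0,0,0,0,0,-0.0002,1],[0,0,0,0,0,-0.0002,1],[0,0,0,0,0,-0.0002,0.74],[0,0,0,0,0,-0.0002,0.72],[0,0,0,0,0,-0.0002,0.7],[0,0,0,0,0,-0.0002,0.66],[0,0,0,0,0,-0.0002,0.62],[0,0,0,0,0,-0.0002,0.6],[0,0,0,0,0,-0.0002,0.6],[0,0,0,0,0,-0.0002,0.6]]]'

```text
clock: 19.5
ee_pos: [543.3, -53.7, 204.0]
ee_rot: [2.191, 2.252, -0.0]
wrist_force: [-0.2, -0.0, 0.4]
gripper_width: 17.1
grip_force: 0.0
```

```bash
python3 mv.py 543 -53.7 204 0.0276;  python3 - <<'E'
from h import *; from workcell import vision
b=vision.capture("side")
cv2.imwrite("pics/g5.png",cv2.resize(b["frame"][110:210,230:330,::-1],(600,600),interpolation=cv2.INTER_CUBIC))
E
```

```text
turn [ 0.      0.     -0.0002] shift [ 0.     -0.0003 -0.    ]
world->tool matrix [[-0.0274, 0.9996, -0.0], [0.9996, 0.0274, 0.0], [0.0, -0.0, -1.0]]
pos [543.27 -53.73 203.99] F [-0.2  -0.05  0.39] M [ 0.05 -0.01 -0.08] w 17.1 t 19.5 j [-0.15  0.37  1.87 -0.    0.91 -0.18]
```

View pics/g5.png

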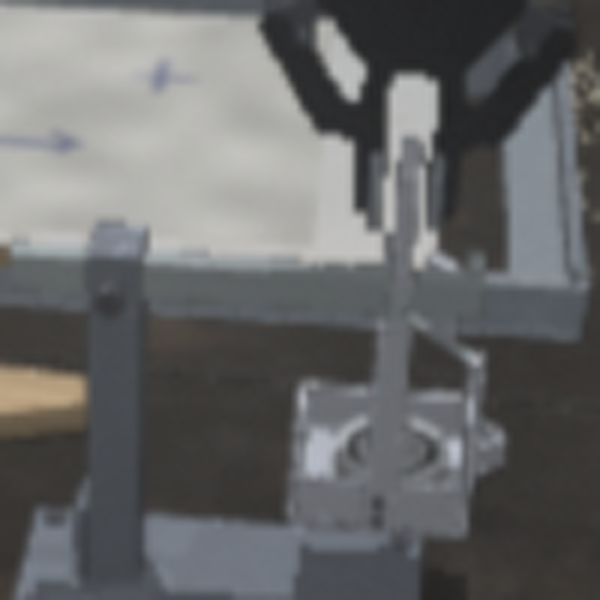

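The carrier hangs level on stand_b, with the tab (≈410,150) free between the fingers and the bearing in the tray. I'll open and withdraw upward.

>>> play_rows --moves '[[[0,0,0,0,0,0,0.4],[0,0,0,0,0,0,0],[0,0,0,0,0,0,-0.3],[0,0,0,0,0,0,-0.3],[0,0,0,0,0,-0.005,-0.3],[0,0,0,0,0,-0.015,-0.3],[0,0,0,0,0,-0.03,-0.3],[0,0,0,0,0,-0.05,-0.3],[0,0,0,0,0,-0.07,-0.3],[0,0,0,0,0,-0.09,-0.3],[0,0,0,0,0,-0.11,-0.3],[0,0,0,0,0,-0.125,-0.3],[0,0,0,0,0,-0.13,-0.3],[0,0,0,0,0,-0.13,-0.3],[0,0,0,0,0,-0.13,-0.3],[0,0,0,0,0,-0.13,-0.3],[0,0,0,0,0,-0.13,-0.3],[0,0,0,0,0,-0.13,-0.3],[0,0,0,0,0,-0.13,-0.3],[0,0,0,0,0,-0.13,-0.3]]]'

```text
clock: 21.55
ee_pos: [543.2, -53.7, 333.9]
ee_rot: [-2.191, -2.252, 0.0]
wrist_force: [-0.5, -0.1, -1.0]
gripper_width: 55.4
grip_force: 0.0
```

Run:
```python
from h import *; from workcell import vision
b=vision.capture("side")
cv2.imwrite("pics/g6.png",cv2.resize(b["frame"][110:230,200:360,::-1],(800,600),interpolation=cv2.INTER_CUBIC))
```

```text
(no output)
```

View pics/g6.png

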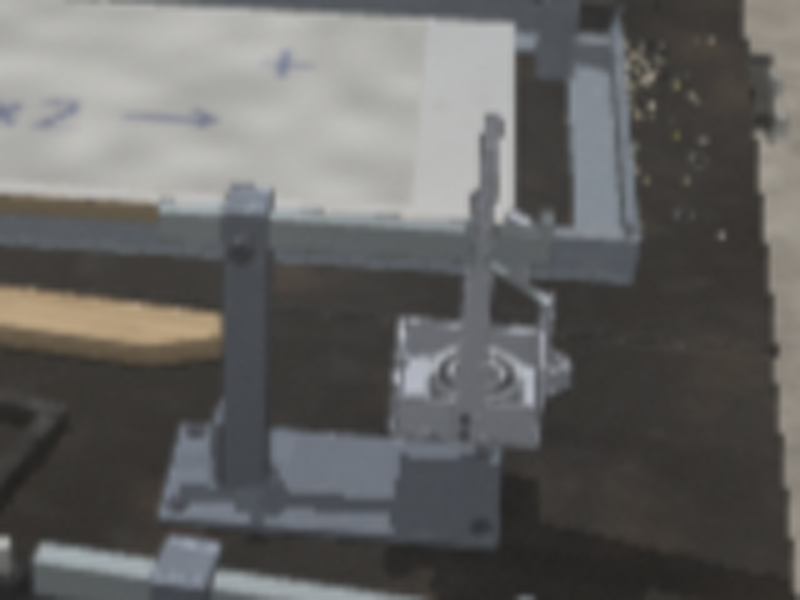

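The carrier (tab at (492,125), tray at (468,385)) hangs level and free inside the lip (547,215), with the bearing in its tray and the gripper well clear.

```bash
python3 -c "
from workcell import order
print(order.finish_job())"
```

```text
the job is handed in; nothing more can be done
None
```

The carrier now hangs level and free in stand_b's groove with the bearing still in its tray; the job was handed in at about 21.6 s, and the highest force I read was about 7 N at the wrist (roughly 10 N on the bar).

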